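Start a soak: one tablet out, flip timer to yellow

TASK

Start a soak: pull the tablet dispenser's red knob all the way out and push it fully home, so that the blue tablet drops into the dispenser's catch tray. Then roll the six-sided timer on the round grey mat over and over on that mat, without picking it up, until its yellow flat faces straight up. Leave it lying flat on the mat, let go of everything, and do not disturb the second timer on the orange mat or the other things on the shelf.

Things in the scene. Friction and masses are not known exactly. Their poses are not given: they have to be found in the camera images.
- knob_grip (a point): centre of the dispenser's red round knob: 28 mm diameter, 24 mm long along its axis, centre 39 mm above the shelf. The point's x axis points level from the knob into the dispenser: pull along -x (roughly towards the robot), push home along +x. There is nothing beside the knob and only a 6 mm foot under it
- dispenser: tablet dispenser, fixed. Origin under its clear tower (45 mm square, open top 90 mm above the shelf); x as for the knob, z up. With the knob home its centre is 55 mm from the tower's axis along -x. A grey bar, 30 mm wide, 15 mm high, joins knob and tower at the knob's height; white cheeks 28 mm high, 45 mm apart over all, stand under the bar from the tower to 7 mm before the knob's home centre
- knob (a joint): travel of the red knob in m: 0 fully home, 0.048 fully out. It slides with about 1 N and stays where it is left; a detent near each end (4.5 mm before the stop) takes about 3 N to click over
- tablet_mid (a point): centre of the loose blue tablet, 32 x 32 x 14 mm, 25 g. At the start it lies in the clear tower on top of the grey bar; when the knob is fully out it drops in front of the bar, and pushing the knob home pushes it out of the tower's far side into the catch tray
- catch_tray (a point): middle of the floor of the white catch tray on the dispenser's far side (floor 6 mm above the shelf, inside 71 mm along x by 56 mm along y, walls 30 mm high above the shelf). x axis as for the knob, z up
- timer_a: flip timer: hexagonal prism, 160 g, 44 mm across flats (50.8 across corners, flats 25.4 mm wide), 90 mm long, lying on a flat. Origin at its middle; x along the prism, z the outward normal of the yellow flat. Turning about +x from yellow the flats are yellow, white, green, blue (opposite), red, black. Yellow ticks on the ends mark the yellow side. Lies on the round or the orange mat
- timer_b: a second flip timer, exactly like timer_a with the same axes; one lies on the round grey mat, at any heading, and the other on the orange mat, and which is which varies. Neither has yellow up at the start: it is 120 degrees away or underneath
- timer_a_flat (a point): centre of timer_a's yellow flat. How a timer rolls: 60 degrees at a time about its leading lower edge, advancing 25.4 mm. A level push tends only to slide it: push forward and upward on the rear corner (22 mm above the mat, 44 mm from the leading lower edge), following its arc about that edge until past 30 degrees, when it falls on to the next flat
- timer_b_flat (a point): centre of timer_b's yellow flat
- mat: round grey mat, 280 mm diameter, 3 mm thick, fixed to the shelf, origin under its centre; the timer to be rolled lies within 20 mm or so of its middle
- spare_mat: square orange mat, 120 x 120 mm, 3 mm thick, fixed, origin under its centre; the timer on it is to be left alone
- jar: bystander: glass cookie jar with steel twist cap, 116 mm diameter, 164 mm high, origin under its centre
- coaster: bystander: white ceramic coaster, 96 mm diameter, 8 mm thick, origin under its centre
- scraper: bystander: yellow silicone scraper with wooden handle, 215 mm long, 50 mm wide, 18 mm high, lying along its x, origin under its middle
- dustpan: bystander: aluminium dustpan, 190 x 210 mm, 45 mm high, black handle to its +x, origin under the middle of the pan
- bottle: bystander: green bottle, 68 mm diameter, 190 mm high, origin under its centre
- bowl: bystander: blue bowl, 120 mm diameter, 55 mm high, origin under its centre

How it is judged:
By the outcome, as a careful person would: the job done as asked, in the order asked, and still so for the second after the job is handed in, with the robot touching nothing.
It also fails if it takes over 61 s, if anything falls off the work surface, if the arm or the gripper's body presses on something with over 40 N, if the wrist force passes 120 N, or if a joint passes its speed limit or range.

ROBOT

A 6-joint arm with a two-finger parallel gripper is mounted at the origin on the work surface. World frame = base frame: x ahead of the robot, y to its left, z up, the work surface at z = 0. Lengths are in m, angles in rad, forces in N, time in s.
With the tool pointing down it reaches from about 0.35 to 0.85 m from the base axis. Payload 8.1 kg.
Tool frame: the origin (TCP) lies on the centre line of the jaws, within the pads' length; the fingertips stand robot.finger_overhang ahead of it and the grasp point (between the pads) lies 5 mm behind it (robot.finger_overhang is the distance from the TCP to the fingertips, in m); z points along the fingers, y is the direction in which the jaws open and shut (so a half turn about z gives the same grasp; the last joint's range is limited). The gripper opens to 93 mm and grips with 3 to 60 N. Pads are 15 mm wide; open, the fingers measure 128 mm over their backs; the gripper's body (75 mm by 188 mm) begins 65 mm behind the grasp point.
Start: joints at [1.016, 0.13, 1.488, -0, 1.523, -0.085], TCP at [0.272, 0.535, 0.233] pointing down, gripper open.
Joint ranges: [-2.96, 2.96], [-0.89, 2.26], [0.02, 2.5], [-1.34, 4.48], [0, 2.73], [-2.66, 2.66]. Speed limits (rad/s): [2.39, 2.39, 2.79, 3.14, 3.14, 3.14].

INTERFACE

Orientations are given as a rotation vector (axis times angle).
In Python, from plant import robot gives the robot as it stands. The module is installed in compiled form; this text tells all that it offers.
- The arm moves only by the tool carry_out, never from a script. Its argument "commands" is a list that holds one entry, the list of rows, each a list of 4 numbers: the shift along the tool's x, y, z in cm, then the turn about the tool's z in degrees. In form: [[[tx, ty, tz, roll], ...]]. A call has 1 to 20 rows; each row shifts and turns the commanded pose from where the row before left it, along the tool's axes as they then stand; what a row does not reach is not made up. A row lasts 1/12 s, in which the tool goes at most 41.7 mm and 7.16 degrees, less where a joint would pass 70% of its speed; a pose out of reach is approached as far as the arm can. A call is refused whole if a number of a shift passes 4.17 or a number of a turn 7.16, either way. A call with a gripper value outside its range is refused whole. "claw" is the finger opening in cm, from 0 to 9.3, set as the call begins (left out, the last holds). The fingers move at their own pace and stop on an object; "grip_force" is the grip in N (left out, the last holds). Time passes only in rows, so rows that do not move let the fingers close. It gives the time, the measured TCP pose, the force and the opening at its end, in the units of the state.
- robot.read_state(): the state, without advancing time (a new reading comes with each control period).
- robot.read_camera(name): name is "scene" or "top" or "wrist"; returns the picture (480x640x3 uint8, red, green, blue); there is no depth.
- robot.camera_params(name): a dict with "mtx" (3x3 intrinsics, pixels), "dist_coeffs" ([k1, k2, p1, p2, k3] as OpenCV has them; the pictures are not rectified), "R" (3x3) and "t" (3): a world point X has camera coordinates R X + t. Camera axes: x right, y down, z forward; pixel columns grow to the right and rows downward; lengths in m; the calibration is good to about 2 mm. A picture is of the moment at which its call begins: read the wrist's pose just before it. camera_params takes no time and is no camera call; for the wrist camera it gives the pose at the moment of the call.
- robot.close_job(): hands the job in, once; it reports no verdict.
The state is a dict: "t": time; "q": joint angles; "dq": joint speeds; "joint_torque": joint torques, N m; "tool_pos": TCP position; "orientation": TCP orientation; "force": force on the tool from outside, world axes, zero at the start; "wrist_torque": the same for the moment, N m; "opening": finger opening in m.
Only numpy, scipy, OpenCV 4.12 (cv2) and the standard library are available. Lean on these libraries where they do the work, as an engineer would, in place of code of your own. Each camera call takes 0.05 s, during which the arm holds its last target.

## Working session

There is one attempt and no reset: what is moved stays moved. The work goes in short steps, Python scripts to look and compute and a tool call to move; the robot and the scene stay as the last step left them, time stands still between calls to the robot, and variables do not carry over. Pictures are saved under pics/ and viewed, and the job is handed in when it is done.

Besides the shell and the picture viewer there is one more tool, called after ">>>" as name(argument=value, ...), one argument or row to a line, values as JSON. carry_out: Moves the arm, as the interface text tells. Its arguments: {"type":"object","properties":{"commands":{"type":"array","items":{"type":"array","items":{"type":"array","items":{"type":"number"}}}},"claw":{"type":"number"},"grip_force":{"type":"number"}},"required":["commands"]}

```bash
mkdir -p pics; python3 - <<'E'
from plant import robot
import cv2
s=robot.read_state(); print(s, robot.finger_overhang)
for n in ["scene","top","wrist"]:
    p=robot.camera_params(n); im=robot.read_camera(n)
    cv2.imwrite(f"pics/{n}0.png",im[:,:,::-1]); print(n,p)
E
```

```text
{'t': 0.0, 'q': array([ 1.01561470e+00,  1.31183876e-01,  1.48925570e+00,  2.23390168e-05,
        1.52298853e+00, -8.53688834e-02]), 'dq': array([ 0.00089281, -0.00115587, -0.00096325, -0.00045601, -0.00079933,
       -0.00070055]), 'joint_torque': array([-9.36356591e-04, -5.59851301e+01, -4.91752160e+01,  7.66990450e-02,
        3.58949136e-02, -1.41440592e-04]), 'tool_pos': array([0.27130565, 0.53455926, 0.2315868 ]), 'orientation': array([-7.31073713e-01, -3.05472826e+00,  2.72496898e-03]), 'force': array([-0.03825195,  0.27822421,  0.26955525]), 'wrist_torque': array([0.00437424, 0.01888161, 0.01597741]), 'opening': 0.0928208311493892} 0.014
scene {'mtx': array([[598.44078689,   0.        , 312.52581032],
       [  0.        , 598.44078689, 242.67365052],
       [  0.        ,   0.        ,   1.        ]]), 'dist_coeffs': array([-0.20605919,  0.        ,  0.        ,  0.        ,  0.        ]), 'R': array([[ 0.59535891,  0.80339208, -0.01043761],
       [ 0.64504145, -0.48567672, -0.58994886],
       [-0.47902954,  0.34449862, -0.80737315]]), 't': array([-0.30944477, -0.31211017
[... 286 characters left out ...]
 0.01889515, -0.99980586, -0.00558621],
       [-0.98364539, -0.01758819, -0.17925515],
       [ 0.1791221 ,  0.0088819 , -0.98378676]]), 't': array([-1.77515616e-04,  5.51667025e-01,  1.44477335e+00])}
wrist {'mtx': array([[332.56655279,   0.        , 322.40154783],
       [  0.        , 332.56655279, 231.81277373],
       [  0.        ,   0.        ,   1.        ]]), 'dist_coeffs': array([-0.06376532,  0.        ,  0.        ,  0.        ,  0.        ]), 'R': array([[ 4.52968520e-01,  8.91526436e-01, -3.64551570e-04],
       [ 8.56075804e-01, -4.34842457e-01,  2.79367599e-01],
       [ 2.48905077e-01, -1.26856812e-01, -9.60184155e-01]]), 't': array([-0.59974702, -0.03397472,  0.38975761])}
```

View pics/scene0.png

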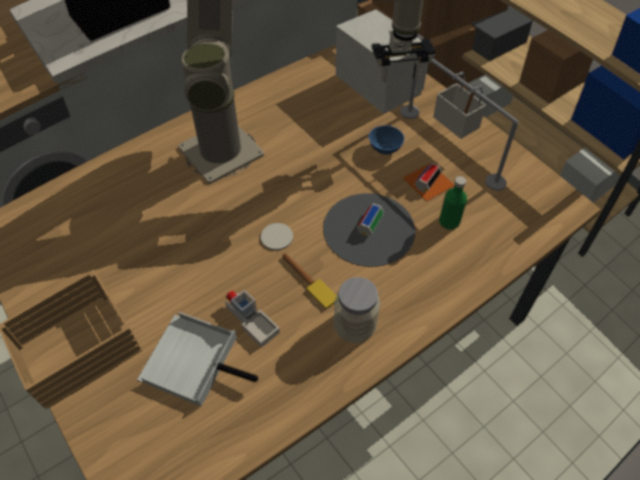

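View pics/top0.png

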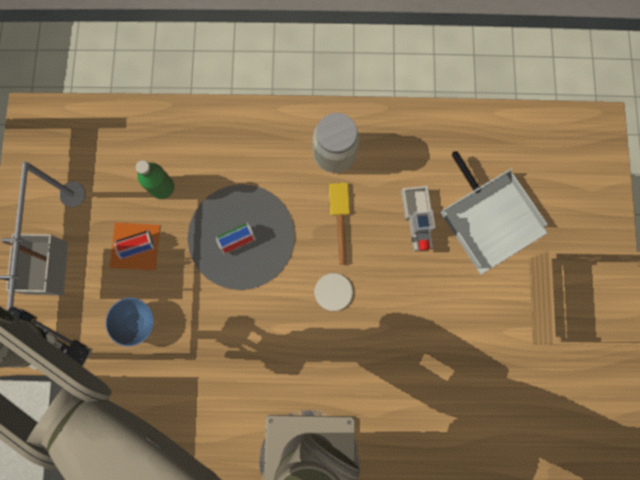

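View pics/wrist0.png

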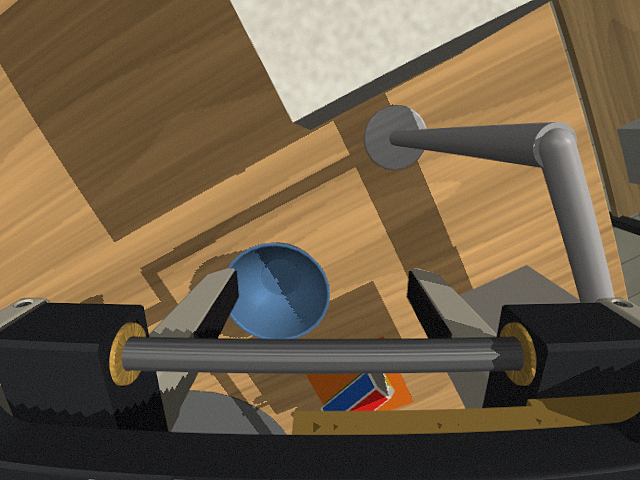

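```bash
cat > h.py <<'E'
from plant import robot
import cv2, numpy as np
from scipy.spatial.transform import Rotation as Ro
def ray(p,uv):
    n=cv2.undistortPoints(np.array([[uv]],float),p["mtx"],p["dist_coeffs"])[0,0]
    return -p["R"].T@p["t"], p["R"].T@np.array([n[0],n[1],1.])
def onz(p,uv,z):
    c,d=ray(p,uv); return c+d*(z-c[2])/d[2]
def tri(rs):
    A=0;b=0
    for c,d in rs:
        d=d/np.linalg.norm(d);M=np.eye(3)-np.outer(d,d);A=A+M;b=b+M@c
    return np.linalg.solve(A,b)
def proj(p,X):
    r,_=cv2.Rodrigues(p["R"]); return cv2.projectPoints(np.array(X,float).reshape(-1,3),r,p["t"],p["mtx"],p["dist_coeffs"])[0][:,0]
def save(n,im,crop=None,s=1):
    if crop: im=im[crop[1]:crop[3],crop[0]:crop[2]]
    im=cv2.resize(im,None,fx=s,fy=s,interpolation=cv2.INTER_CUBIC); cv2.imwrite(f"pics/{n}.png",im[:,:,::-1])
E
python3 - <<'E'
from h import *
t=cv2.imread("pics/top0.png")[:,:,::-1];s=cv2.imread("pics/scene0.png")[:,:,::-1]
a=cv2.resize(t[180:300,100:300],None,fx=4,fy=4,interpolation=cv2.INTER_CUBIC)
save("a",a); save("b",t,(380,160,560,290),4)
save("c",s,(320,130,480,280),4); save("d",s,(200,270,300,360),6)
p=robot.camera_params("top")
q=robot.camera_params("scene")
for n,uv,z in [("mat",(242,237),.003),("coaster",(333,292),.008),("scraper",(340,225),.01),("pan",(495,225),.02)]: print(n,onz(p,uv,z))
def red(im,box,f):
    x0,y0,x1,y1=box; h=cv2.cvtColor(np.ascontiguousarray(im),cv2.COLOR_RGB2HSV)[y0:y1,x0:x1]
    m=f(h); ys,xs=np.nonzero(m); return (xs.mean()+x0,ys.mean()+y0,len(xs))
R=lambda h:((h[...,0]<8)|(h[...,0]>172))&(h[...,1]>150)&(h[...,2]>60)
kt=red(t,(400,180,450,260),R); ks=red(s,(215,280,260,320),R); print(kt,ks)
print("knob top z.039",onz(p,kt[:2],.039),"scene",onz(q,ks[:2],.039),"tri",tri([ray(p,kt[:2]),ray(q,ks[:2])]))
E
```

```text
mat [0.5493889  0.18363231 0.003     ]
coaster [ 0.41093488 -0.05366168  0.008     ]
scraper [ 0.58421025 -0.06965242  0.01      ]
pan [ 0.58944622 -0.4689202   0.02      ]
(np.float64(423.5208333333333), np.float64(244.625), 96) (np.float64(230.76785714285714), np.float64(294.6607142857143), 56)
knob top z.039 [ 0.53175207 -0.27967398  0.039     ] scene [ 0.52680535 -0.28208315  0.039     ] tri [ 0.53011459 -0.28098419  0.04263548]
```

View pics/a.png

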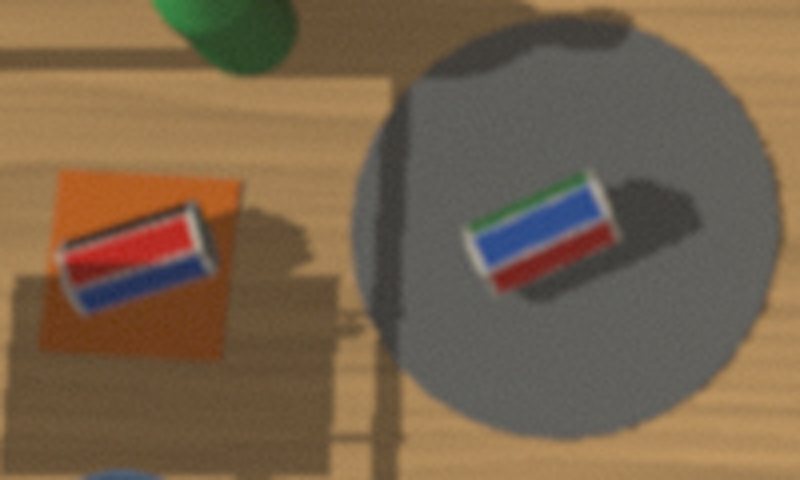

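View pics/b.png

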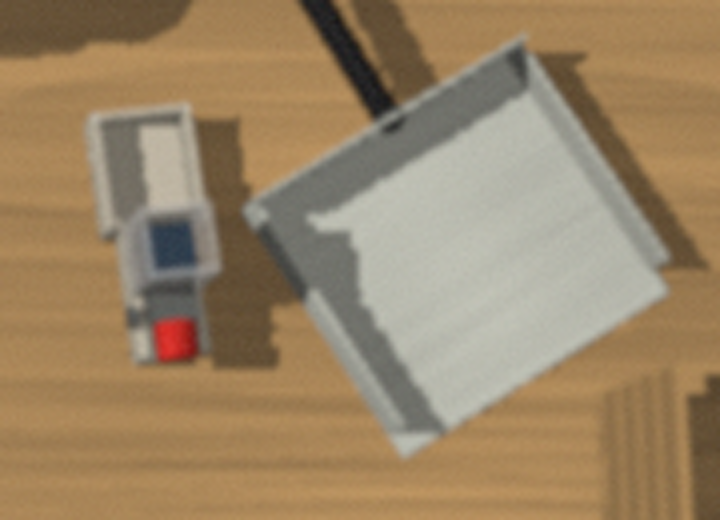

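View pics/c.png

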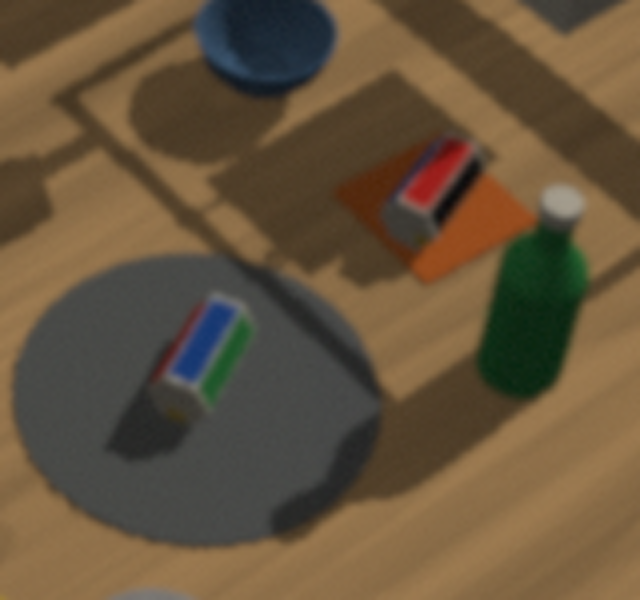

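View pics/d.png

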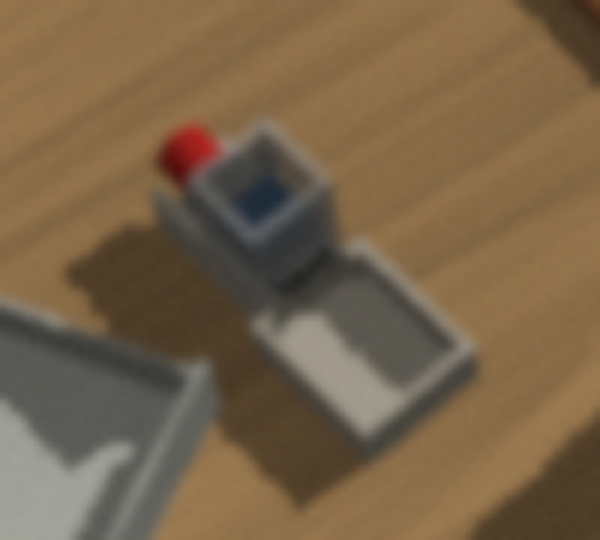

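```bash
python3 - <<'E'
from h import *
p=robot.camera_params("top");q=robot.camera_params("scene")
f=lambda c,o,s:(c[0]/s+o[0],c[1]/s+o[1])
b=lambda *c:f(c,(380,160),4); d=lambda *c:f(c,(200,270),6); a=lambda *c:f(c,(100,180),4)
# tower top rim corners in d crop, z=.09
tw=[onz(q,d(*c),.09) for c in [(265,122),(330,183),(258,243),(190,183)]]
print("tower scene",np.mean(tw,0),[np.linalg.norm(tw[i]-tw[i-1]) for i in range(4)])
hd=[np.degrees(np.arctan2(v[1],v[0])) for v in (tw[2]-tw[3],tw[1]-tw[0])];print("heads",hd)
tt=[onz(p,b(*c),.09) for c in [(133,208),(212,203),(220,272),(143,280)]]
print("tower top",np.mean(tt,0))
tr=[onz(p,b(*c),.03) for c in [(88,113),(188,103),(205,205),(103,235)]]
for i,j in((3,0),(2,1)):
    v=tr[j]-tr[i];print("tray",np.degrees(np.arctan2(v[1],v[0])),np.linalg.norm(v))
# timer on mat: blue flat corners z=.047
bl=[onz(p,a(*c),.047) for c in [(470,240),(592,183),(612,222),(486,268)]]
print("timer",np.mean(bl,0),bl)
for i,j in((0,1),(3,2)):
    v=bl[j]-bl[i];print(np.degrees(np.arctan2(v[1],v[0])),np.linalg.norm(v))
s=robot.read_state();print(Ro.from_rotvec(s["orientation"]).as_matrix().round(3))
E
```

```text
tower scene [ 0.59154022 -0.27606897  0.09      ] [np.float64(0.04379396073897963), np.float64(0.04349048832430457), np.float64(0.042012763476682986), np.float64(0.04362590863759189)]
heads [np.float64(10.085641174148245), np.float64(7.74295748050558)]
tower top [ 0.58412589 -0.27291956  0.09      ]
tray 6.258055797674917 0.08080344818554343
tray 8.217869390459885 0.06805846685005382
timer [0.5412515  0.19581838 0.047     ] [array([0.53291432, 0.23969427, 0.047     ]), array([0.57079863, 0.16416163, 0.047     ]), array([0.54601962, 0.15062254, 0.047     ]), array([0.51527344, 0.2287951 , 0.047     ])]
-63.36339394341877 0.08450089589072986
-68.52970820350409 0.08400164349110927
[[-0.892  0.453 -0.001]
 [ 0.453  0.892 -0.001]
 [ 0.    -0.001 -1.   ]]
```

```bash
cat >> h.py <<'E'
def plan(tx,ty,tz,heading,n,dec=2,start=None):
    """rows (tool axes, cm/deg) to world target with tool heading (deg of tool x), tool down"""
    s=robot.read_state(); R=Ro.from_rotvec(s["orientation"]).as_matrix()
    P=s["tool_pos"]; h=np.degrees(np.arctan2(R[1,0],R[0,0]))
    if start: P=np.array(start[:3]);h=start[3]
    dh=(heading-h+180)%360-180; st=(np.array([tx,ty,tz])-P)/n*100; rows=[]; r=round(-dh/n,1)
    for i in range(n):
        a=np.radians(h); x=np.array([np.cos(a),np.sin(a),0]); y=np.array([np.sin(a),-np.cos(a),0])
        rows.append([round(float(st@x),dec),round(float(st@y),dec),round(float(-st[2]),dec),float(r)]); h-=r
    print("from",P.round(4),"h",round(h+r*n,2),"to h",round(h,2)); print(rows)
def st():
    s=robot.read_state();R=Ro.from_rotvec(s["orientation"]).as_matrix()
    print("t",round(s["t"],2),"P",s["tool_pos"].round(4),"h",np.degrees(np.arctan2(R[1,0],R[0,0])).round(2),"F",s["force"].round(1),"op",round(s["opening"],4)); return s
E
python3 - <<'E'
from h import *
plan(.50,-.275,.20,8,21)
E
```

```text
from [0.2714 0.5347 0.2318] h 153.08 to h 8.18
[[-2.72, -2.94, 0.15, 6.9], [-3.05, -2.6, 0.15, 6.9], [-3.34, -2.21, 0.15, 6.9], [-3.58, -1.79, 0.15, 6.9], [-3.77, -1.35, 0.15, 6.9], [-3.91, -0.89, 0.15, 6.9], [-3.98, -0.41, 0.15, 6.9], [-4.01, 0.07, 0.15, 6.9], [-3.97, 0.55, 0.15, 6.9], [-3.87, 1.02, 0.15, 6.9], [-3.72, 1.48, 0.15, 6.9], [-3.52, 1.92, 0.15, 6.9], [-3.26, 2.33, 0.15, 6.9], [-2.96, 2.7, 0.15, 6.9], [-2.61, 3.04, 0.15, 6.9], [-2.23, 3.33, 0.15, 6.9], [-1.81, 3.57, 0.15, 6.9], [-1.37, 3.76, 0.15, 6.9], [-0.91, 3.9, 0.15, 6.9], [-0.43, 3.98, 0.15, 6.9], [0.05, 4.01, 0.15, 6.9]]
```

>>> carry_out(
  commands=[
    [[-2.7, -2.9, 0.15, 6.9], [-3.05, -2.6, 0.15, 6.9], [-3.35, -2.2, 0.15, 6.9], [-3.6, -1.8, 0.15, 6.9], [-3.8, -1.35, 0.15, 6.9], [-3.9, -0.9, 0.15, 6.9], [-4.0, -0.4, 0.15, 6.9], [-4.0, 0.1, 0.15, 6.9], [-3.95, 0.55, 0.15, 6.9], [-3.9, 1.0, 0.15, 6.9], [-3.7, 1.5, 0.15, 6.9], [-3.5, 1.9, 0.15, 6.9], [-3.25, 2.35, 0.15, 6.9], [-2.95, 2.7, 0.15, 6.9], [-2.6, 3.05, 0.15, 6.9], [-2.25, 3.35, 0.15, 6.9], [-1.8, 3.55, 0.15, 6.9], [-1.35, 3.75, 0.15, 6.9], [-0.9, 3.9, 0.15, 6.9], [-0.45, 4.0, 0.15, 6.9]],
  ],
  claw=6,
)

```text
t: 1.82
tool_pos: [0.4905, -0.2375, 0.2022]
orientation: [-3.115, -0.403, 0.0]
force: [0.5, 0.8, 0.5]
opening: 0.0599
```

>>> carry_out(
  commands=[
    [[0.05, 4.0, 0.15, 6.9], [0, 0, 0, 0]],
  ],
)

```text
t: 1.98
tool_pos: [0.5011, -0.2797, 0.1988]
orientation: [3.134, 0.205, -0.004]
force: [0.1, 0.1, 0.5]
opening: 0.0601
```

```bash
python3 - <<'E'
from h import *
s=st(); p=robot.camera_params("wrist"); im=robot.read_camera("wrist"); save("w1",im)
np.savez("w1.npz",**p)
R=lambda h:((h[...,0]<8)|(h[...,0]>172))&(h[...,1]>150)&(h[...,2]>60)
h=cv2.cvtColor(im,cv2.COLOR_RGB2HSV);m=R(h).astype(np.uint8)
n,l,sa,c=cv2.connectedComponentsWithStats(m)
for i in range(1,n):
    if sa[i,4]>60: print(sa[i],c[i],onz(p,c[i],.045))
print(-p["R"].T@p["t"])
E
```

```text
t 1.98 P [ 0.5011 -0.2797  0.1988] h 7.5 F [0.1 0.1 0.5] op 0.0601
[313 174  30  26 725] [327.60689655 186.29241379] [ 0.53541197 -0.28065673  0.045     ]
[ 0.58062181 -0.27020695  0.35041653]
```

View pics/w1.png

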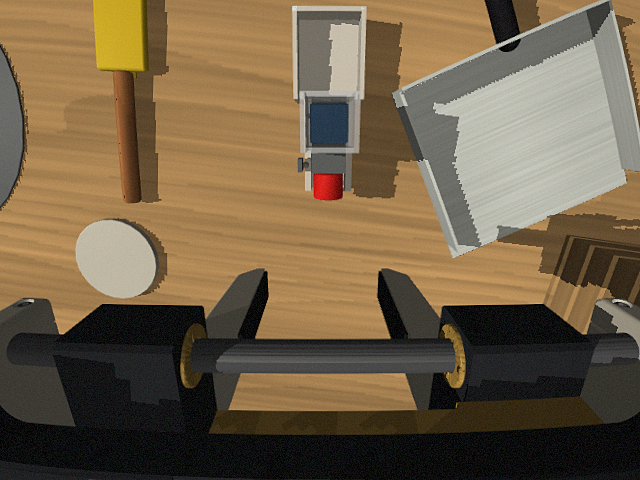

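```bash
python3 - <<'E'
from h import *
p=dict(np.load("w1.npz"))
for v in (174,200): print(onz(p,(328,v),.053),onz(p,(328,v),.039))
for c in [(293,7),(366,7),(365,99),(293,98)]: print(onz(p,c,.03))
tw=[onz(p,c,.09) for c in [(301,92),(361,92),(358,152),(303,152)]];print(np.mean(tw,0),tw)
E
```

```text
[ 0.54751613 -0.27925563  0.053     ] [ 0.54595777 -0.27968157  0.039     ]
[ 0.52426961 -0.28241437  0.053     ] [ 0.521617 -0.282989  0.039   ]
[ 0.68367887 -0.23081747  0.03      ]
[ 0.69195426 -0.29309393  0.03      ]
[ 0.61673565 -0.30413108  0.03      ]
[ 0.60902519 -0.23923898  0.03      ]
[ 0.59001952 -0.27500963  0.09      ] [array([ 0.60861638, -0.25040696,  0.09      ]), array([ 0.61440774, -0.29408422,  0.09      ]), array([ 0.57128437, -0.29864131,  0.09      ]), array([ 0.56576959, -0.25690604,  0.09      ])]
```

>>> carry_out(
  commands=[
    [[0.8, 0.15, 3.5, 0], [0.8, 0.15, 3.5, 0], [0.8, 0.15, 3.5, 0], [0.7, 0.15, 3.0, 0], [0, 0, 2.0, 0], [0, 0, 0, 0]],
  ],
)

```text
t: 2.53
tool_pos: [0.5295, -0.2719, 0.0404]
orientation: [-3.127, -0.227, 0.012]
force: [-1.1, 0.3, 0.5]
opening: 0.0597
```

```bash
python3 - <<'E'
from h import *
s=st(); im=robot.read_camera("wrist"); save("w2",im)
E
```

```text
t 2.53 P [ 0.5295 -0.2719  0.0404] h 8.32 F [-1.1  0.3  0.5] op 0.0597
```

View pics/w2.png

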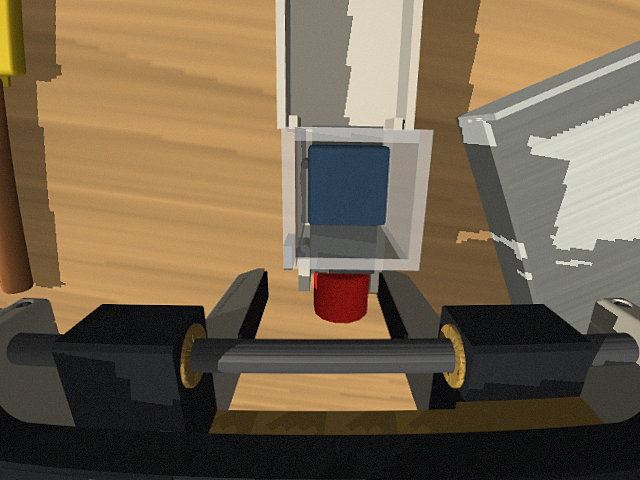

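>>> carry_out(
  commands=[
    [[0.2, 0.9, -0.3, 0], [0, 0, 0, 0], [0, 0, 0, 0]],
  ],
)

```text
t: 2.83
tool_pos: [0.5382, -0.2857, 0.0525]
orientation: [3.13, 0.224, 0.007]
force: [0.1, 0.5, 0.5]
opening: 0.0603
```

```bash
python3 - <<'E'
from h import *
s=st(); im=robot.read_camera("wrist"); save("w3",im,(160,120,480,360),2); st()
E
```

```text
t 2.83 P [ 0.5382 -0.2857  0.0525] h 8.17 F [0.1 0.5 0.5] op 0.0603
t 2.88 P [ 0.5378 -0.2853  0.0519] h 8.17 F [ 0.5  0.1 -0.2] op 0.0598
```

View pics/w3.png

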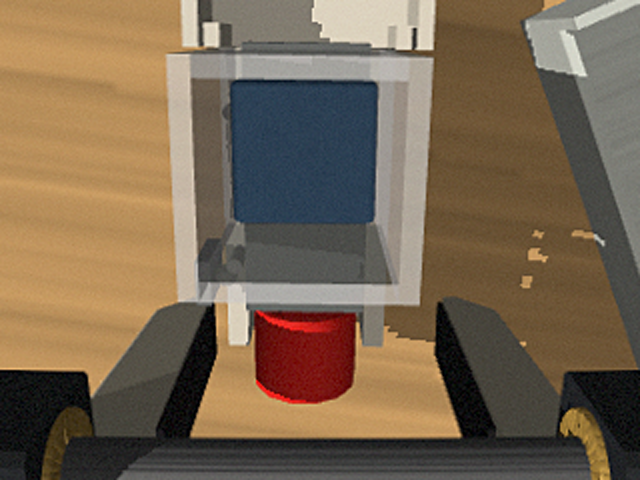

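>>> carry_out(
  commands=[
    [[-0.4, -0.4, 0.8, 0], [0, 0, 0, 0], [0, 0, 0, 0], [0, 0, 0, 0]],
  ],
)

```text
t: 3.22
tool_pos: [0.5313, -0.2804, 0.0409]
orientation: [-3.133, -0.224, 0.001]
force: [0.1, -0.2, -0.5]
opening: 0.06
```

```bash
python3 - <<'E'
from h import *
s=st(); im=robot.read_camera("wrist"); save("w4",im,(160,120,480,360),2); st()
E
```

```text
t 3.22 P [ 0.5313 -0.2804  0.0409] h 8.18 F [ 0.1 -0.2 -0.5] op 0.06
t 3.27 P [ 0.5315 -0.2806  0.0411] h 8.18 F [-0.6 -0.1  0.3] op 0.0598
```

View pics/w4.png

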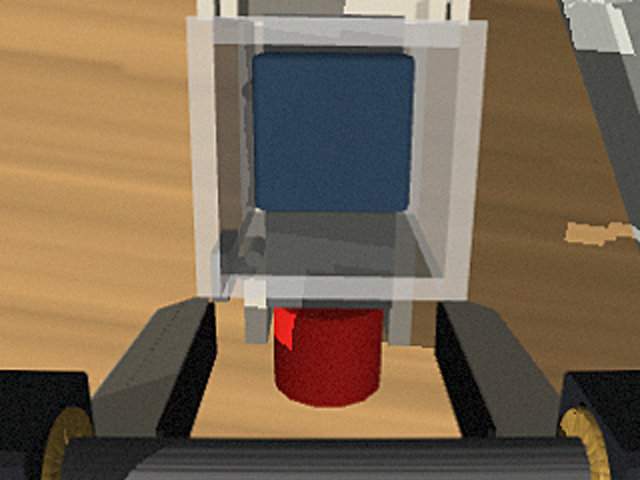

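>>> carry_out(
  commands=[
    [[0, 0, 0, 0], [0, 0, 0, 0], [0, 0, 0, 0], [0, 0, 0, 0], [0, 0, 0, 0], [0, 0, 0, 0]],
  ],
  claw=2,
  grip_force=30,
)

```text
t: 3.77
tool_pos: [0.5318, -0.2809, 0.0412]
orientation: [3.133, 0.224, 0.0]
force: [0.0, 0.2, -0.5]
opening: 0.0275
```

>>> carry_out(
  commands=[
    [[-0.7, 0, 0, 0], [-0.7, 0, 0, 0], [-0.7, 0, 0, 0], [-0.7, 0, 0, 0], [-0.7, 0, 0, 0], [-0.7, 0, 0, 0], [-0.6, 0, 0, 0], [-0.3, 0, 0, 0], [0, 0, 0, 0], [0, 0, 0, 0], [0, 0, 0, 0]],
  ],
)

```text
t: 4.68
tool_pos: [0.4838, -0.2872, 0.0412]
orientation: [3.133, 0.224, 0.009]
force: [18.4, 3.5, -11.7]
opening: 0.0275
```

```bash
python3 - <<'E'
from h import *
s=st(); im=robot.read_camera("wrist"); save("w5",im); st()
E
```

```text
t 4.68 P [ 0.4838 -0.2872  0.0412] h 8.19 F [ 18.4   3.5 -11.7] op 0.0275
t 4.73 P [ 0.4838 -0.2872  0.0412] h 8.18 F [ 17.3   3.5 -11. ] op 0.0271
```

View pics/w5.png

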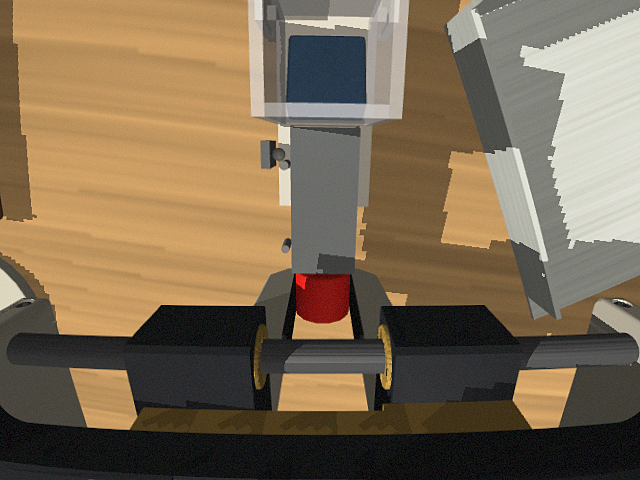

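>>> carry_out(
  commands=[
    [[0.6, 0, 0, 0], [0.7, 0, 0, 0], [0.7, 0, 0, 0], [0.7, 0, 0, 0], [0.7, 0, 0, 0], [0.7, 0, 0, 0], [0.7, 0, 0, 0], [0.5, 0, 0, 0], [0, 0, 0, 0], [0, 0, 0, 0], [0, 0, 0, 0]],
  ],
)

```text
t: 5.65
tool_pos: [0.532, -0.2809, 0.041]
orientation: [-3.133, -0.224, 0.007]
force: [-13.2, -0.5, 9.3]
opening: 0.0271
```

```bash
python3 - <<'E'
from h import *
s=st(); im=robot.read_camera("wrist"); save("w6",im); st()
E
```

```text
t 5.65 P [ 0.532  -0.2809  0.041 ] h 8.18 F [-13.2  -0.5   9.3] op 0.0271
t 5.7 P [ 0.532  -0.2809  0.0411] h 8.18 F [-12.3  -1.4   8.5] op 0.0271
```

View pics/w6.png

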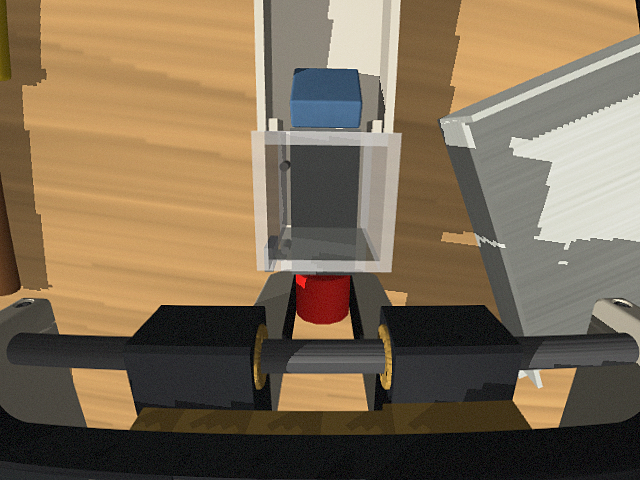

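>>> carry_out(
  commands=[
    [[-0.15, 0, 0, 0], [0, 0, 0, 0], [0, 0, 0, 0], [0, 0, 0, 0]],
  ],
  claw=6,
)

```text
t: 6.03
tool_pos: [0.5327, -0.2806, 0.0412]
orientation: [3.133, 0.224, 0.001]
force: [-0.0, -0.1, -0.3]
opening: 0.0494
```

>>> carry_out(
  commands=[
    [[0, 0, -1.0, 0], [0, 0, -3.0, 0], [0, 0, -4.0, 0], [0, 0, -4.0, 0], [-1.0, 0, -3.0, 0], [0, 0, 0, 0], [0, 0, 0, 0]],
  ],
)

```text
t: 6.62
tool_pos: [0.5239, -0.2831, 0.1952]
orientation: [3.13, 0.224, 0.008]
force: [0.2, -0.4, -0.7]
opening: 0.0603
```

```bash
python3 - <<'E'
from h import *
s=st(); p=robot.camera_params("wrist");im=robot.read_camera("wrist"); save("w7",im,(220,0,460,240),2.5); 
h=cv2.cvtColor(im,cv2.COLOR_RGB2HSV)
m=(((h[...,0]<8)|(h[...,0]>172))&(h[...,1]>150)&(h[...,2]>60)).astype(np.uint8)
n,l,sa,c=cv2.connectedComponentsWithStats(m)
for i in range(1,n):
    if sa[i,4]>60:
        x,y,w,hh,_=sa[i]; print(sa[i],onz(p,(x+w/2,y),.053),onz(p,(x+w/2,y+hh),.045))
im=robot.read_camera("top");save("t1",im)
E
```

```text
t 6.62 P [ 0.5239 -0.2831  0.1952] h 8.17 F [ 0.2 -0.4 -0.7] op 0.0603
[306 199  30  27 716] [ 0.54885949 -0.27947665  0.053     ] [ 0.52194553 -0.28329474  0.045     ]
```

View pics/w7.png

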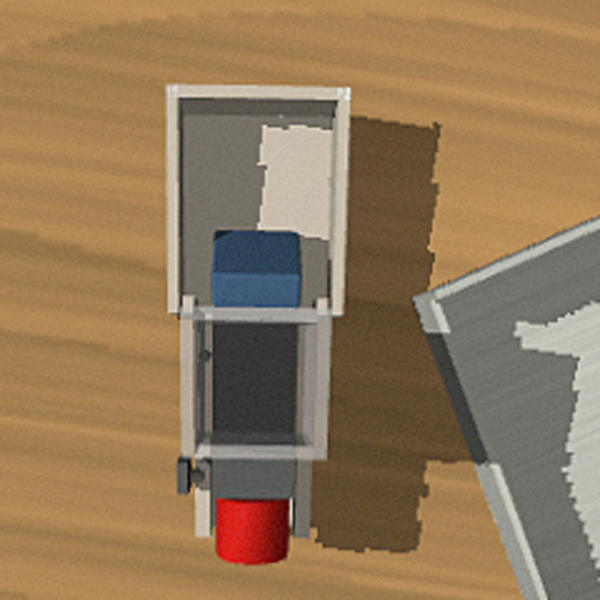

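View pics/t1.png

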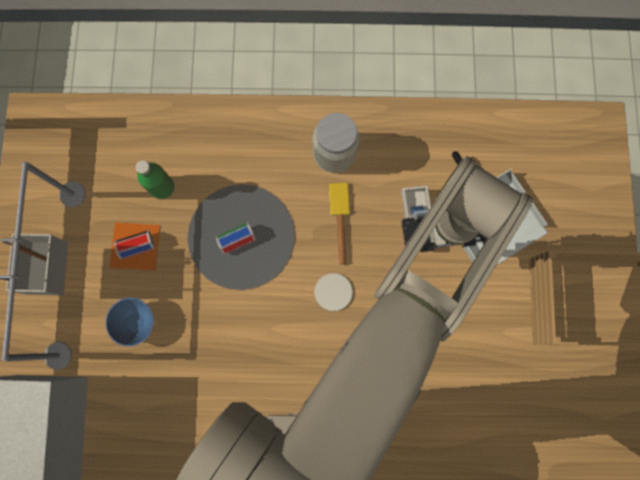

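```bash
python3 - <<'E'
from h import *
im=robot.read_camera("scene");save("s1",im,(200,260,300,360),6)
c=robot.camera_params("scene");print(-c["R"].T@c["t"])
E
```

```text
[ 1.34514916 -0.59308059  1.42997517]
```

View pics/s1.png

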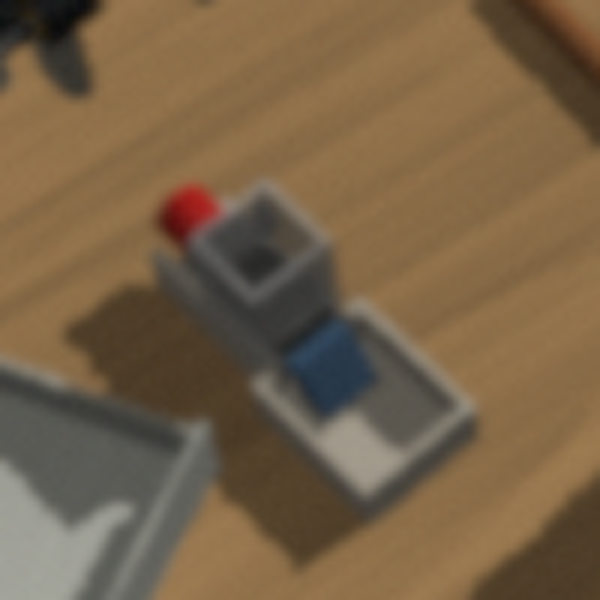

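```bash
python3 - <<'E'
from h import *
p=robot.camera_params("wrist");q=robot.camera_params("scene")
w=lambda x,y:(220+x/2.5,y/2.5); s=lambda x,y:(200+x/6,260+y/6)
tower=np.array([.590,-.275]); a=np.radians(7.5); X=np.array([np.cos(a),np.sin(a)])
for n,A,B in [("ridgeL",w(214,272),s(338,320)),("ridgeR",w(300,274),s(290,357)),("far bottom L",w(216,232),s(378,378)),("far bottom R",w(299,234),s(330,415))]:
    P=tri([ray(p,A),ray(q,B)]); r=P[:2]-tower
    c,d=ray(p,A); dist=np.linalg.norm(np.cross(P-c,d/np.linalg.norm(d)))
    print(n,P.round(4),"along",(r@X).round(4),"side",(r@[-X[1],X[0]]).round(4),"miss",dist.round(4))
E
```

```text
ridgeL [ 0.6193 -0.2559  0.0418] along 0.0316 side 0.0151 miss 0.0029
ridgeR [ 0.6228 -0.2843  0.0425] along 0.0313 side -0.0135 miss 0.0022
far bottom L [ 0.6365 -0.2512  0.0071] along 0.0492 side 0.0176 miss 0.0013
far bottom R [ 0.6403 -0.2809  0.0098] along 0.0491 side -0.0124 miss 0.0
```

>>> carry_out(
  commands=[
    [[2.5, 0, 0, 0], [2.5, 0, 0, 0], [2.5, 0, 1.5, 0], [2.5, 0, 2.5, 0], [0, 0, 3.0, 0], [0, 0, 3.0, 0], [0, 0, 1.5, 0], [0, 0, 0, 0], [0, 0, 0, 0], [0, 0, 0, 0]],
  ],
  claw=5,
)

```text
t: 7.6
tool_pos: [0.6218, -0.2682, 0.0778]
orientation: [3.133, 0.224, 0.002]
force: [-0.1, 0.5, 0.5]
opening: 0.0501
```

```bash
python3 - <<'E'
from h import *
s=st(); im=robot.read_camera("wrist"); save("w8",im); st()
E
```

```text
t 7.6 P [ 0.6218 -0.2682  0.0778] h 8.17 F [-0.1  0.5  0.5] op 0.0501
t 7.65 P [ 0.6223 -0.2685  0.0786] h 8.17 F [0.5 0.2 0.6] op 0.0497
```

View pics/w8.png

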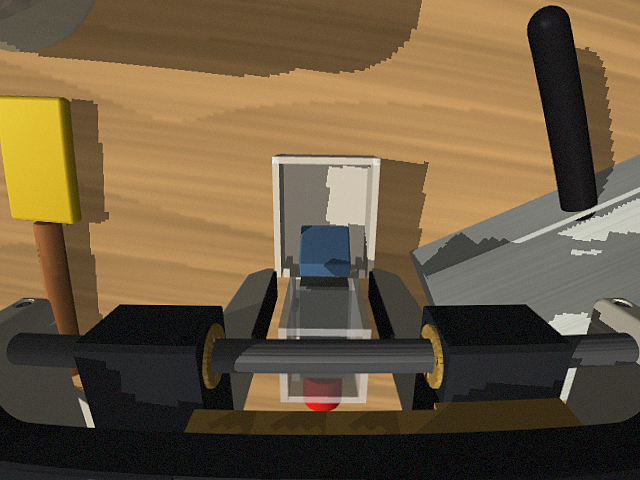

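>>> carry_out(
  commands=[
    [[0.05, 0.05, 1.6, 0], [0, 0, 1.5, 0], [0, 0, 0, 0], [0, 0, 0, 0]],
  ],
)

```text
t: 7.98
tool_pos: [0.6217, -0.2683, 0.0454]
orientation: [-3.134, -0.224, 0.0]
force: [0.1, 0.6, 0.2]
opening: 0.0501
```

>>> carry_out(
  commands=[
    [[0, 0, 0, 0], [0, 0, 0, 0], [0, 0, 0, 0], [0, 0, 0, 0]],
  ],
  claw=2.8,
  grip_force=5,
)

```text
t: 8.32
tool_pos: [0.6219, -0.2683, 0.0454]
orientation: [3.133, 0.224, 0.0]
force: [-0.4, -0.2, 0.7]
opening: 0.0314
```

```bash
python3 - <<'E'
from h import *
s=st(); im=robot.read_camera("wrist"); save("w9",im,(160,120,480,360),2); st()
E
```

```text
t 8.32 P [ 0.6219 -0.2683  0.0454] h 8.18 F [-0.4 -0.2  0.7] op 0.0314
t 8.37 P [ 0.6219 -0.2683  0.0454] h 8.18 F [0.1 0.8 1.2] op 0.0318
```

View pics/w9.png

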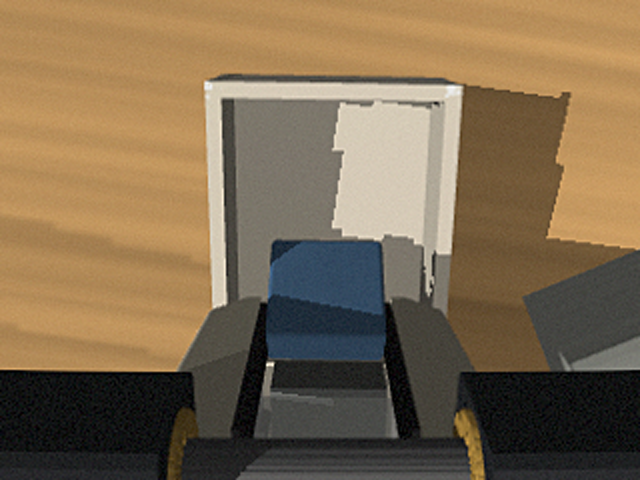

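>>> carry_out(
  commands=[
    [[0.4, 0, -0.2, 0], [0.6, 0, 0, 0], [0.6, 0, 0, 0], [0.5, 0, 0, 0], [0, 0, 0, 0], [0, 0, 0, 0]],
  ],
)

```text
t: 8.87
tool_pos: [0.643, -0.265, 0.0469]
orientation: [-3.133, -0.225, 0.0]
force: [-0.6, 0.5, 0.2]
opening: 0.0319
```

>>> carry_out(
  commands=[
    [[0, 0, 0, 0], [0, 0, 0, 0], [0, 0, 0, 0], [0, 0, 0, 0]],
  ],
  claw=5,
)

```text
t: 9.2
tool_pos: [0.6425, -0.2653, 0.0472]
orientation: [-3.134, -0.224, 0.0]
force: [0.3, -0.3, -0.1]
opening: 0.0496
```

```bash
python3 - <<'E'
from h import *
s=st(); im=robot.read_camera("wrist"); save("w10",im,(160,120,480,360),2); st()
E
```

```text
t 9.2 P [ 0.6425 -0.2653  0.0472] h 8.17 F [ 0.3 -0.3 -0.1] op 0.0496
t 9.25 P [ 0.6425 -0.2653  0.0472] h 8.17 F [ 0.2 -0.3  0.9] op 0.0497
```

View pics/w10.png

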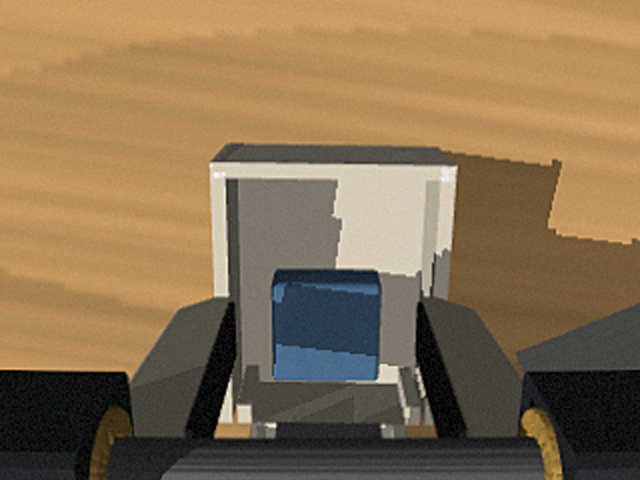

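```bash
python3 - <<'E'
from h import *
plan(.486,.172,.20,24,13,start=[.6425,-.2653,.20,8.17])
E
```

```text
from [ 0.6425 -0.2653  0.2   ] h 8.17 to h 23.77
[[-0.71, -3.5, -0.0, -1.2], [-0.64, -3.51, -0.0, -1.2], [-0.57, -3.53, -0.0, -1.2], [-0.49, -3.54, -0.0, -1.2], [-0.42, -3.55, -0.0, -1.2], [-0.34, -3.56, -0.0, -1.2], [-0.27, -3.56, -0.0, -1.2], [-0.19, -3.57, -0.0, -1.2], [-0.12, -3.57, -0.0, -1.2], [-0.04, -3.57, -0.0, -1.2], [0.03, -3.57, -0.0, -1.2], [0.1, -3.57, -0.0, -1.2], [0.18, -3.57, -0.0, -1.2]]
```

>>> carry_out(
  commands=[
    [[0, 0, -3.5, 0], [0, 0, -4.0, 0], [0, 0, -4.0, 0], [0, 0, -3.8, 0], [-0.7, -3.5, 0, -1.2], [-0.65, -3.5, 0, -1.2], [-0.55, -3.5, 0, -1.2], [-0.5, -3.55, 0, -1.2], [-0.4, -3.55, 0, -1.2], [-0.35, -3.55, 0, -1.2], [-0.25, -3.55, 0, -1.2], [-0.2, -3.55, 0, -1.2], [-0.1, -3.55, 0, -1.2], [-0.05, -3.55, 0, -1.2], [0.05, -3.55, 0, -1.2], [0.1, -3.6, 0, -1.2], [0.2, -3.6, 0, -1.2], [0, 0, 0, 0], [0, 0, 0, 0], [0, 0, 0, 0]],
  ],
  claw=4,
  grip_force=10,
)

```text
t: 10.92
tool_pos: [0.4871, 0.1713, 0.2003]
orientation: [3.074, 0.648, 0.001]
force: [1.3, -0.8, -0.6]
opening: 0.0401
```

```bash
python3 - <<'E'
from h import *
s=st(); np.savez("w11.npz",**robot.camera_params("wrist")); im=robot.read_camera("wrist"); save("w11",im); 
im=robot.read_camera("top"); save("t2",im,(380,160,560,290),4);save("t2f",im)
E
```

```text
t 10.92 P [0.4871 0.1713 0.2003] h 23.81 F [ 1.3 -0.8 -0.6] op 0.0401
```

View pics/w11.png

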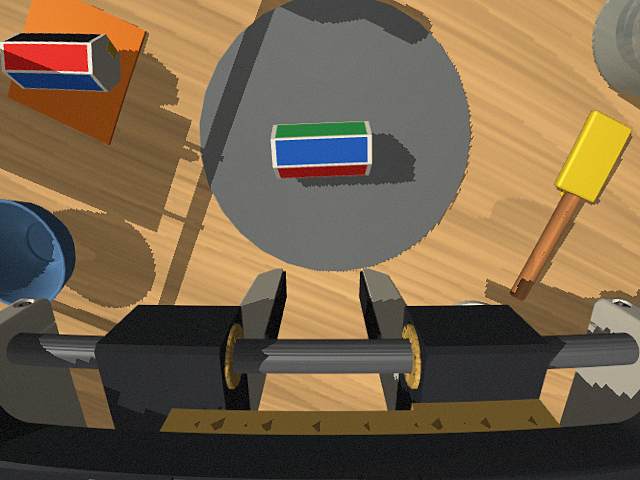

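View pics/t2.png

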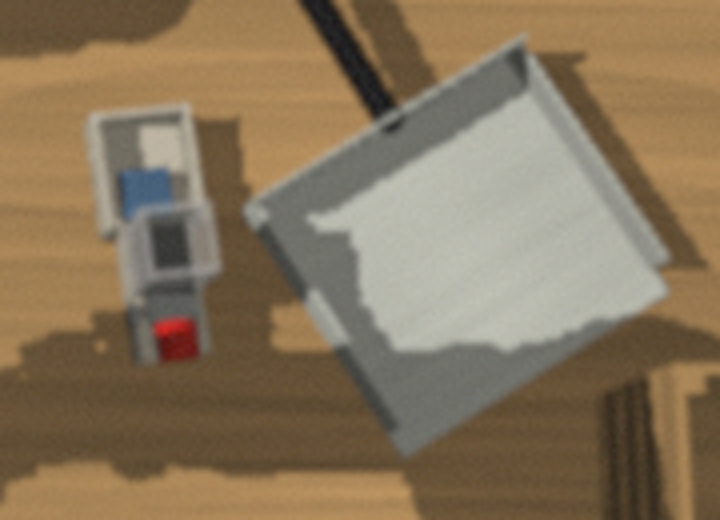

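```bash
cat >> h.py <<'E'
HUE={"blue":(105,130),"green":(45,85),"red":None,"yellow":(20,34)}
def flat(im,p,col,z,box,off=4):
    """top flat of a given colour inside box: centre, axis heading, size on plane z"""
    h=cv2.cvtColor(np.ascontiguousarray(im),cv2.COLOR_RGB2HSV); H,S,V=h[...,0],h[...,1],h[...,2]
    if col=="red": m=((H<8)|(H>172))&(S>140)&(V>50)
    elif col=="white": m=(S<40)&(V>120)
    elif col=="black": m=(V<35)
    else: m=(H>=HUE[col][0])&(H<=HUE[col][1])&(S>110)&(V>40)
    M=np.zeros(m.shape,np.uint8); x0,y0,x1,y1=box; M[y0:y1,x0:x1]=m[y0:y1,x0:x1]
    cs,_=cv2.findContours(M,cv2.RETR_EXTERNAL,cv2.CHAIN_APPROX_NONE)
    if not cs: print("no",col); return
    c=max(cs,key=cv2.contourArea)[:,0].astype(float)
    W=np.array([onz(p,u,z)[:2] for u in c])*1000
    (cx,cy),(w,hh),_=r=cv2.minAreaRect(W.astype(np.float32)); b=cv2.boxPoints(r)
    e=max([(b[1]-b[0]),(b[2]-b[1])],key=np.linalg.norm); a=np.degrees(np.arctan2(e[1],e[0]))
    a=(a+90)%180-90
    print(col,"centre mm",round(cx,1),round(cy,1),"size",round(w,1),round(hh,1),"axis",round(a,2),"px",c.min(0),c.max(0)); return cx/1000,cy/1000,a
E
python3 - <<'E'
from h import *
p=dict(np.load("w11.npz")); im=cv2.imread("pics/w11.png")[:,:,::-1]
flat(im,p,"blue",.047,(240,100,400,200))
# mat centre: dark grey contour extremes
for c in [(200,120),(470,135),(335,271)]: print(onz(p,c,.003))
t=cv2.imread("pics/t2f.png")[:,:,::-1]
flat(t,robot.camera_params("top"),"blue",.047,(205,210,270,260))
print(np.degrees(0))
E
```

```text
blue centre mm 547.4 198.2 size 21.8 80.9 axis -63.93 px [276. 137.] [366. 165.]
[0.52492619 0.32217036 0.003     ]
[0.62282935 0.06467658 0.003     ]
[0.43059932 0.12968186 0.003     ]
no blue
0.0
```

>>> carry_out(
  commands=[
    [[0, 0, 0, -2.3], [1.3, 0.1, 4.0, 0], [1.4, 0.1, 4.0, 0], [0, 0, 4.0, 0], [0, 0, 3.5, 0], [0, 0, 1.7, 0], [0, 0, 0, 0], [0, 0, 0, 0], [0, 0, 0, 0]],
  ],
)

```text
t: 11.77
tool_pos: [0.5135, 0.1811, 0.031]
orientation: [3.061, 0.707, 0.004]
force: [0.2, -0.0, 1.0]
opening: 0.0406
```

```bash
python3 - <<'E'
from h import *
s=st(); p=robot.camera_params("wrist"); im=robot.read_camera("wrist"); save("w12",im); st()
flat(im,p,"blue",.047,(150,100,450,320))
E
```

```text
t 11.77 P [0.5135 0.1811 0.031 ] h 26.0 F [ 0.2 -0.   1. ] op 0.0406
t 11.82 P [0.5139 0.1814 0.0316] h 26.02 F [ 0.1 -0.9 -0.4] op 0.04
blue centre mm 547.5 197.6 size 22.0 81.7 axis -63.92 px [223. 211.] [416. 260.]
```

View pics/w12.png

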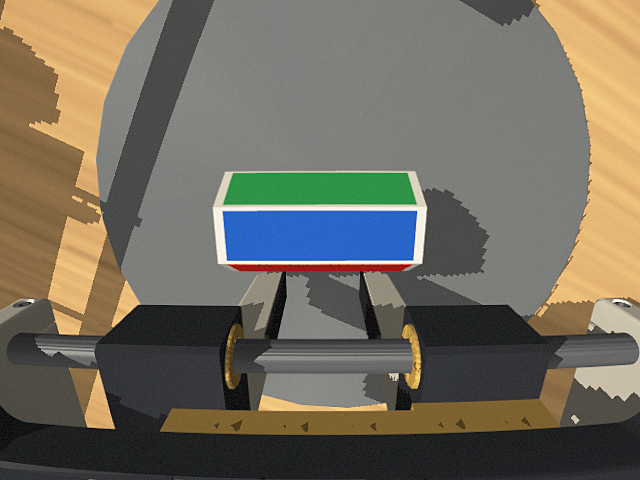

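>>> carry_out(
  commands=[
    [[0.2, 0, 0.2, 0], [0.2, 0, 0, 0], [0.1, 0, 0, 0], [0, 0, 0, 0], [0, 0, 0, 0]],
  ],
)

```text
t: 12.23
tool_pos: [0.5167, 0.184, 0.0276]
orientation: [-3.06, -0.709, -0.001]
force: [-0.4, -0.3, -0.2]
opening: 0.0399
```

```bash
python3 - <<'E'
from h import *
s=st(); p=robot.camera_params("wrist"); im=robot.read_camera("wrist"); save("w13",im); st()
flat(im,p,"blue",.047,(150,100,450,320))
E
```

```text
t 12.23 P [0.5167 0.184  0.0276] h 26.09 F [-0.4 -0.3 -0.2] op 0.0399
t 12.28 P [0.5165 0.1839 0.0275] h 26.09 F [0.8 0.9 0.3] op 0.0396
blue centre mm 549.7 199.0 size 21.7 81.7 axis -63.91 px [223. 217.] [421. 266.]
```

View pics/w13.png

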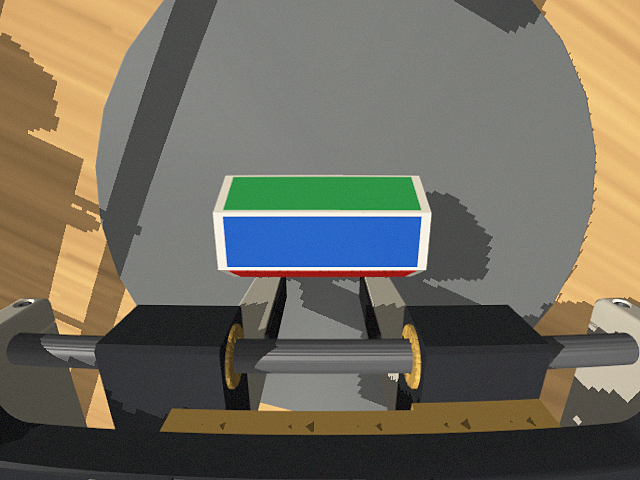

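>>> carry_out(
  commands=[
    [[0.3, 0, 0, 0], [0.2, 0, 0, 0], [0.2, 0, -0.15, 0], [0.2, 0, -0.25, 0], [0.2, 0, -0.25, 0], [0.2, 0, -0.25, 0], [0, 0, 0, 0]],
  ],
)

```text
t: 12.87
tool_pos: [0.5291, 0.1898, 0.0372]
orientation: [-3.06, -0.709, -0.003]
force: [-1.3, -0.2, 0.5]
opening: 0.0402
```

```bash
python3 - <<'E'
from h import *
s=st(); p=robot.camera_params("wrist"); im=robot.read_camera("wrist"); save("w14",im); st()
flat(im,p,"blue",.047,(150,100,450,320))
E
```

```text
t 12.87 P [0.5291 0.1898 0.0372] h 26.09 F [-1.3 -0.2  0.5] op 0.0402
t 12.92 P [0.5287 0.1897 0.0369] h 26.09 F [-0.1 -0.2 -0.2] op 0.0399
blue centre mm 565.9 206.9 size 22.6 84.1 axis -63.91 px [229. 201.] [414. 250.]
```

View pics/w14.png

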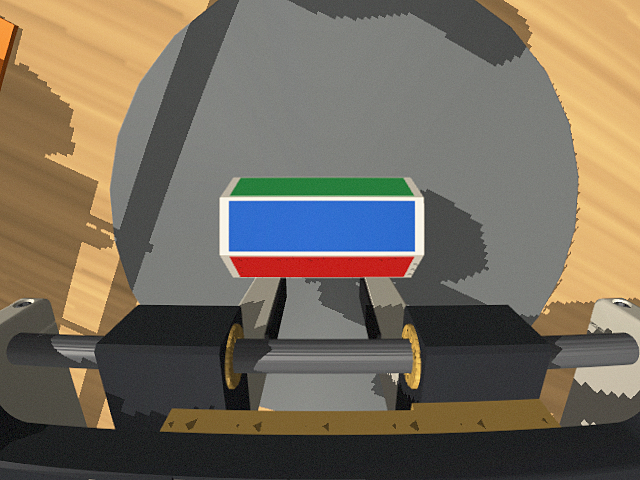

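>>> carry_out(
  commands=[
    [[0.25, 0, -0.22, 0], [0.25, 0, -0.2, 0], [0.25, 0, -0.18, 0], [0.3, 0, -0.16, 0], [0, 0, 0, 0], [0, 0, 0, 0]],
  ],
)

```text
t: 13.42
tool_pos: [0.5377, 0.1942, 0.044]
orientation: [-3.061, -0.709, -0.001]
force: [-0.3, 0.2, -0.2]
opening: 0.0398
```

```bash
python3 - <<'E'
from h import *
s=st(); p=robot.camera_params("wrist"); im=robot.read_camera("wrist"); save("w15",im); st()
E
```

```text
t 13.42 P [0.5377 0.1942 0.044 ] h 26.09 F [-0.3  0.2 -0.2] op 0.0398
t 13.47 P [0.5375 0.1941 0.0438] h 26.08 F [-0.9 -0.4 -0.8] op 0.0401
```

View pics/w15.png

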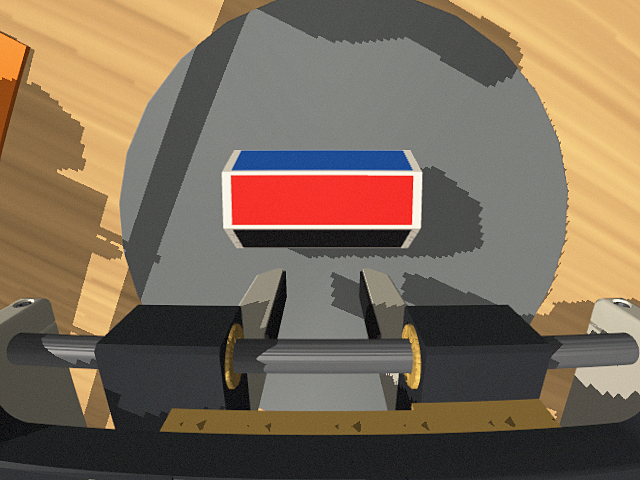

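```bash
python3 - <<'E'
from h import *
s=st(); p=robot.camera_params("wrist"); im=robot.read_camera("wrist")
c=flat(im,p,"red",.047,(150,100,450,320)); X=np.array([np.cos(np.radians(26.1)),np.sin(np.radians(26.1))])
d=np.array(c[:2])-s["tool_pos"][:2]; print("ahead mm",d@X*1000,"side",d@[X[1],-X[0]]*1000,"gap",d@X*1000-32.9)
m=np.array(c[:2])-[.5494,.1836]; print("from mat centre",m@X*1000,m@[X[1],-X[0]]*1000)
E
```

```text
t 13.47 P [0.5375 0.1941 0.0438] h 26.08 F [-0.9 -0.4 -0.8] op 0.0401
red centre mm 577.3 212.5 size 21.8 81.7 axis -63.92 px [232. 192.] [412. 238.]
ahead mm 43.895424704835335 side 0.9208197053627044 gap 10.995424704835337
from mat centre 37.76659410770396 -13.722352957208308
```

>>> carry_out(
  commands=[
    [[0, 0, 0.9, 0], [0.1, 0, 0.75, 0], [0.3, 0, 0, 0], [0.3, 0, 0, 0], [0, 0, 0, 0], [0, 0, 0, 0]],
  ],
)

```text
t: 14.02
tool_pos: [0.5441, 0.1973, 0.0275]
orientation: [3.061, 0.709, 0.001]
force: [-0.0, -0.2, 0.3]
opening: 0.0398
```

>>> carry_out(
  commands=[
    [[0.3, 0, 0, 0], [0.2, 0, 0, 0], [0.2, 0, -0.15, 0], [0.2, 0, -0.25, 0], [0.2, 0, -0.25, 0], [0.2, 0, -0.25, 0], [0, 0, 0, 0]],
  ],
)

```text
t: 14.6
tool_pos: [0.5565, 0.2032, 0.0374]
orientation: [-3.06, -0.709, -0.003]
force: [-0.9, -0.2, 0.7]
opening: 0.0401
```

```bash
python3 - <<'E'
from h import *
s=st(); p=robot.camera_params("wrist"); im=robot.read_camera("wrist"); save("w16",im); st()
E
```

```text
t 14.6 P [0.5565 0.2032 0.0374] h 26.08 F [-0.9 -0.2  0.7] op 0.0401
t 14.65 P [0.5561 0.2031 0.0371] h 26.08 F [-0.  -0.2  0.5] op 0.04
```

View pics/w16.png

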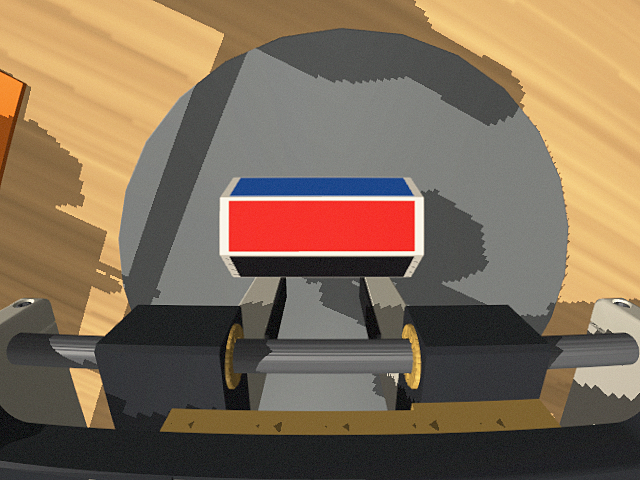

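Same mid-roll picture as before; repeat the rest of the arc.

>>> carry_out(
  commands=[
    [[0.25, 0, -0.22, 0], [0.25, 0, -0.2, 0], [0.25, 0, -0.18, 0], [0.3, 0, -0.16, 0], [0, 0, 0, 0], [0, 0, 0, 0]],
  ],
)

```text
t: 15.15
tool_pos: [0.5652, 0.2076, 0.0441]
orientation: [-3.06, -0.709, -0.001]
force: [-0.3, -0.2, -0.1]
opening: 0.0403
```

```bash
python3 - <<'E'
from h import *
s=st(); p=robot.camera_params("wrist"); im=robot.read_camera("wrist"); save("w17",im)
c=flat(im,p,"blue",.025,(150,100,450,320));c=flat(im,p,"red",.036,(150,100,450,320)); c=flat(im,p,"black",.047,(200,120,430,260))
X=np.array([np.cos(np.radians(26.1)),np.sin(np.radians(26.1))])
if c:
  d=np.array(c[:2])-s["tool_pos"][:2]; print("ahead mm",d@X*1000,"side",d@[X[1],-X[0]]*1000,"gap",d@X*1000-32.9)
E
```

```text
t 15.15 P [0.5652 0.2076 0.0441] h 26.09 F [-0.3 -0.2 -0.1] op 0.0403
no blue
red centre mm 627.0 236.7 size 9.1 86.0 axis -64.24 px [232. 150.] [412. 170.]
black centre mm 590.4 249.0 size 1.4 28.4 axis -63.96 px [233. 220.] [294. 223.]
ahead mm 40.893433828084284 side -26.08468449505928 gap 7.993433828084285
```

View pics/w17.png

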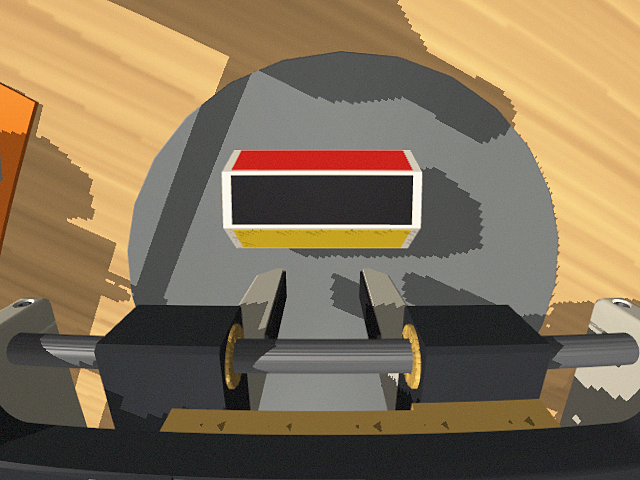

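>>> carry_out(
  commands=[
    [[0, 0, 0.9, 0], [0.1, 0, 0.75, 0], [0.3, 0, 0, 0], [0.3, 0, 0, 0], [0, 0, 0, 0], [0, 0, 0, 0]],
  ],
)

```text
t: 15.7
tool_pos: [0.5715, 0.2107, 0.0276]
orientation: [3.061, 0.709, 0.001]
force: [-0.1, 0.3, -0.7]
opening: 0.0399
```

>>> carry_out(
  commands=[
    [[0.3, 0, 0, 0], [0.2, 0, 0, 0], [0.2, 0, -0.15, 0], [0.2, 0, -0.25, 0], [0.2, 0, -0.25, 0], [0.2, 0, -0.25, 0], [0, 0, 0, 0]],
  ],
)

```text
t: 16.28
tool_pos: [0.5839, 0.2167, 0.0376]
orientation: [-3.06, -0.709, -0.003]
force: [-1.9, -0.0, 1.4]
opening: 0.0398
```

>>> carry_out(
  commands=[
    [[0.25, 0, -0.22, 0], [0.25, 0, -0.2, 0], [0.25, 0, -0.18, 0], [0.3, 0, -0.16, 0], [0, 0, 0, 0], [0, 0, 0, 0]],
  ],
)

```text
t: 16.78
tool_pos: [0.5925, 0.221, 0.0442]
orientation: [-3.06, -0.709, -0.001]
force: [-0.5, 0.4, 0.3]
opening: 0.0398
```

```bash
python3 - <<'E'
from h import *
s=st(); p=robot.camera_params("wrist"); im=robot.read_camera("wrist"); save("w18",im)
c=flat(im,p,"yellow",.047,(200,120,430,260))
E
```

```text
t 16.78 P [0.5925 0.221  0.0442] h 26.09 F [-0.5  0.4  0.3] op 0.0398
yellow centre mm 638.7 242.7 size 22.7 83.3 axis -63.93 px [231. 175.] [412. 224.]
```

View pics/w18.png

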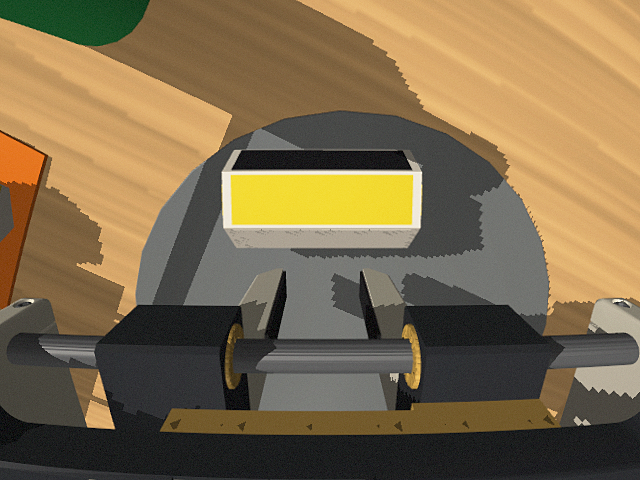

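>>> carry_out(
  commands=[
    [[-1.5, 0, 0, 0], [-2.5, 0, -1.0, 0], [-3.0, 0, -3.0, 0], [-3.0, 0, -4.0, 0], [-3.0, 0, -4.0, 0], [-3.0, 0, -3.5, 0], [-3.0, 0, -2.0, 0], [0, 0, 0, 0], [0, 0, 0, 0], [0, 0, 0, 0]],
  ],
)

```text
t: 17.67
tool_pos: [0.4337, 0.1433, 0.2013]
orientation: [-3.061, -0.709, -0.0]
force: [1.3, -0.7, -0.4]
opening: 0.0398
```

```bash
python3 - <<'E'
from h import *
st(); im=robot.read_camera("top"); save("t3",im); flat(im,robot.camera_params("top"),"yellow",.047,(190,190,290,260))
im=robot.read_camera("scene"); save("s3",im,(200,120,500,345),2.6)
E
```

```text
t 17.67 P [0.4337 0.1433 0.2013] h 26.07 F [ 1.3 -0.7 -0.4] op 0.0398
yellow centre mm 628.5 240.9 size 25.7 80.8 axis -63.75 px [204. 193.] [234. 213.]
```

View pics/t3.png

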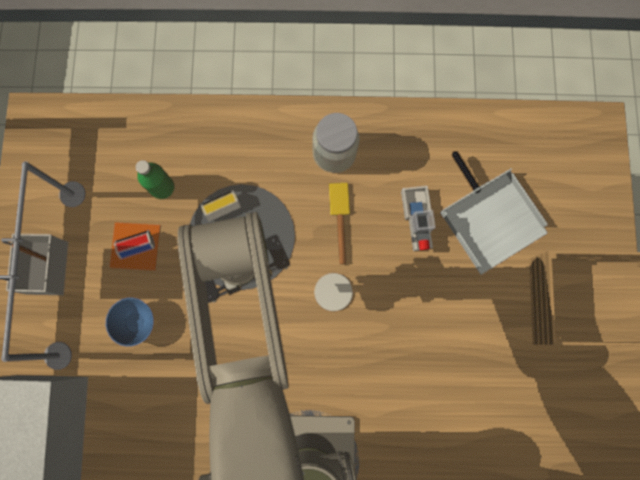

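View pics/s3.png

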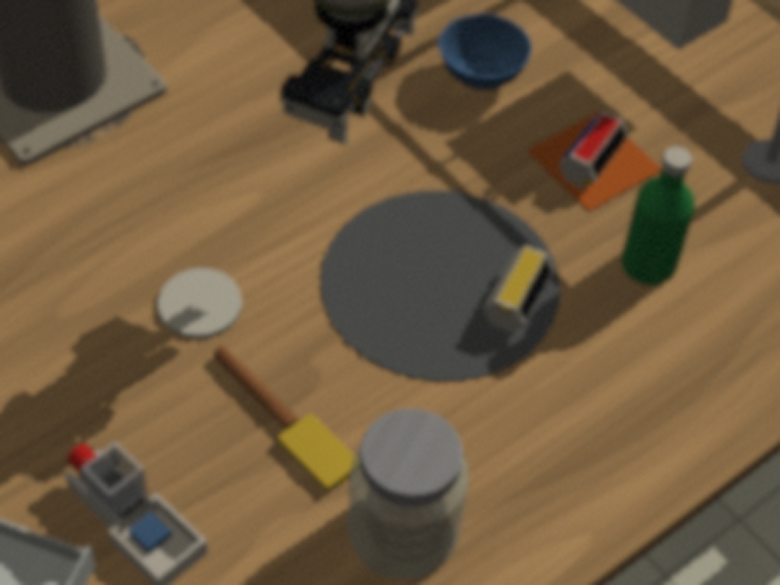

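```bash
python3 -c "
from plant import robot
print(robot.close_job())"
```

```text
the job is handed in; nothing more can be done
None
```

The job is done and handed in at about 17.8 s of the 61 s allowed; no verdict was reported.

**Knob and tablet:** I gripped the red knob, pulled it out to its stop (48 mm) and pushed it back home. The tablet first landed leaning steeply against the tower inside the tray. I gripped it lightly, moved it about 20 mm into the tray and let go; the close wrist view then showed it lying flat.

**Timer:** It started with blue up. I rolled it three times with the fingertips, blue to red to black to yellow, without gripping or lifting it. It slid about 5 mm on the first roll.

**Last checks:**
- The final top and scene views show yellow up and the timer resting wholly on the grey mat. Its centre is about 98 mm from the mat's middle, and its farthest corner is about 4 mm inside the mat's 140 mm edge.
- The tablet is in the tray and the knob is home.
- The orange-mat timer and the other objects look unmoved, judged by eye.
- The gripper is open, about 20 cm up and touching nothing.

**Disagreement:** The top and wrist cameras differed by 4 to 10 mm in x. I used the wrist camera for the moves.

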